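# Tip the forming block groove-up and set the tube in it

## Robot

A 6-joint arm with a two-finger parallel gripper is mounted at the origin on the work surface. World frame = base frame: x ahead of the robot, y to its left, z up, the work surface at z = 0. Lengths are in m, angles in rad, forces in N, time in s.
With the tool pointing down it reaches from about 0.35 to 0.775 m from the base axis. Payload 5.5 kg.
Tool frame: the origin (TCP) lies on the centre line of the jaws, within the pads' length; the fingertips stand 8 mm ahead of it and the grasp point (between the pads) lies 11 mm behind it (arm.tips_ahead is the distance from the TCP to the fingertips, in m); z points along the fingers, y is the line along which they close (so a half turn about z gives the same grasp; the last joint's range is limited). The gripper opens to 85 mm and grips with 20 to 120 N. Pads are 22 mm wide; open, the fingers measure 114 mm over their backs; the gripper's body (76 mm by 85 mm) begins 54 mm behind the grasp point. The pads swing forward as they close: fully open they stand 13 mm farther back than shut.
Start: joints at [-1.476, 0.313, 0.046, 1.304, 0, 1.431], TCP at [0.134, -0.559, 0.205] pointing down, gripper open.
Joint ranges: [-2.76, 2.76], [-0.86, 1.69], [-1.03, 1.26], [-2.2, 2.34], [-1.47, 1.5], [-3.14, 3.14]. Speed limits (rad/s): [2.57, 2.57, 3.14, 3.14, 3.14, 3.14].

## Interface

Orientations are given as a rotation vector (axis times angle).
In Python, from station import arm, planner, viewer gives the robot as it stands. Calls block until the motion is done:
- arm.move_to(position, orientation): joint-space move of the TCP to a pose.
- arm.servo_line(position, orientation=None, max_speed=0.15, until_force=None): straight line of the TCP; orientation=None keeps the orientation; max_speed is the mean speed in m/s. With until_force (N) it stops when the force on the tool has changed by that much, and returns True; else False.
- arm.move_j(angles): joint-space move.
- arm.grip(opening, effort=None): finger opening in m; effort is the grip in N (None keeps the last); returns when the fingers have stopped.
- arm.pause(seconds).
- planner.ik(position, orientation): joint angles nearest the present ones, or None.
- arm.read_state(): the state.
- viewer.grab_frame(name): name is "scene" or "top" or "wrist"; returns a dict with "frame" (400x640x3 uint8, blue, green, red), "vfov" (degrees; the focal length in pixels is half the picture's height over the tangent of half this angle, whatever the lens; pixels are square), "cx", "cy" (the principal point, pixels), "cam_to_world" (4x4, takes a point from camera to world coordinates). Camera axes: x right, y down, z forward; pixel columns grow to the right and rows downward; lengths in m; the calibration is good to about 2 mm. A picture is of the moment at which its call begins. There is no depth.
A pose or a line that the arm cannot do raises arm.IKError and nothing moves.
- arm.close_job(): hands the job in; it is judged then, once.
The state is a dict: "clock": time; "joints": joint angles; "qd": joint speeds; "effort": joint torques, N m; "eef_pos": TCP position; "eef_rot": TCP orientation; "contact_force": force on the tool from outside, world axes, zero at the start; "wrist_torque": the same for the moment, N m; "width": finger opening in m; "grip_force": force on a finger pad.
Only numpy, scipy, OpenCV 4.12 (cv2) and the standard library are available. Lean on these libraries where they do the work, as an engineer would, in place of code of your own. Each camera call takes 0.05 s, during which the arm holds its last target. There are 200 camera calls.

## Task

Push the wooden forming block against the near edge of the steel bed plate and tip it over that edge, so that it lies flat on the plate with its red groove on top; then push it fully home, square against the yellow back stop. Finally take the brass tube from the blue rack and lay it gently along the groove, about centred, and let go. Leave the grey steel tube and the other tools and parts where they are.

Things in the scene. Friction and masses are not known exactly. Their poses are not given: they have to be found in the camera images.
- bed: Fixed steel bed plate on the table, spans its x 0..150, y -100..100, 12 mm thick. Origin: on the table under the middle of the near edge; that 12 mm high vertical edge (along y) is the fence. x is level, points over the plate (the way to push and tip), roughly to world +y (the robot's left) within 0.36 rad; z up.
- bed_stop (a point): Middle of the yellow back stop's face that looks to the fence, on the plate: bed frame 125, 0, 12 mm. The stop is a bar along y, 200 mm long, 20 mm thick, its top 40 mm above the table.
- bed_fence (a point): Middle of the fence's upper edge (bed frame 0, 0, 12 mm), about which the block tips. Fingers grip its face (friction near 1), so a level push can jam: move up and over with the face, in an arc about this edge. Past some 50 degrees it falls over by itself, may overhang this edge by 15 to 40 mm, and is then 40 to 65 mm short of the stop.
- block: Loose pale wooden block 90 (x) x 120 (y) x 100 mm (z), 0.55-0.9 kg, too wide to grip. Origin: centre of the face it stands on at the start, z then up, x within 0.2 rad of the bed's x, its +x face 20 to 60 mm before the fence. To be tipped 90 degrees about the bed's y: then its z points along the bed's x, its -x face is on top, 102 mm above the table.
- block_groove (a point): Middle of the mouth of the red V groove, in the block's -x face (turned away from the bed at the start): block frame -45, 0, 50 mm, axes as the block's. The groove runs along y over the whole face at half height, 24 mm wide at the mouth, 12 mm deep, 90 degrees between its flanks.
- block_head (a point): Centre of the face that is on top at the start (block frame 0, 0, 100 mm); after tipping it is the leading face that must meet the yellow back stop.
- rack: Fixed blue rack, base 124 (x) x 160 (y) x 8 mm, two tube places at y = -45 and +45 mm. A tube lies along x in two V saddles, 12 mm thick, at x = -50 and +50 mm; between the saddles the space beside and under it is free down to the base. Origin: centre of the underside.
- brass_tube: Loose brass tube, outer diameter 30 mm, 150 mm long, 0.22 kg. Origin: its centre, on the axis; x along it (rolled anyhow). Starts in either place of the rack, axis 50 mm above the table. In the groove of the tipped block its axis lies 9 mm above the block's top (111 mm above the table): grip it near the fingertips, which must stay above the block's top.
- grey_tube: Loose grey steel tube of the same size, in the other place of the rack, 90 mm from the brass one; stays there. Origin: its centre, x along it.
- snips: Tin snips with red handles, about 200 mm long, lying on the table; leave alone.
- mallet: Black rubber mallet with a wooden handle, about 290 mm long, lying on the table; leave alone.
- screwdriver: Screwdriver with an orange handle, lying on the table; leave alone.
- wrench: Steel wrench lying on the table; leave alone.
- collar: Aluminium duct collar, a ring 100 mm across and 60 mm high; leave alone.
- tray: Blue plastic rivet tray, 100 x 140 x 35 mm; leave alone.

How it is judged:
On the way, in this order (a step that is already met when the one before it is completed fails the run):
1. the block lies flat on the bed plate, tipped over the fence edge, groove up (angle between block's own x axis and vertical above 3.08 rad and z of block_groove in the frame of bed between 0.097 and 0.107 m), for 0.2 s.
2. the tipped block is home, square against the yellow back stop (all of step 1 and x of block_head in the frame of bed above 0.1215 m and angle between the z axis of block and the x axis of bed, either way round below 0.05 rad and y of block_head in the frame of bed between -0.045 and 0.045 m), for 0.2 s.
3. the brass tube lies in the groove (angle between the x axis of brass_tube and the y axis of block, either way round below 0.06 rad and x of brass_tube in the frame of block_groove between -0.0122 and -0.006 m and z of brass_tube in the frame of block_groove between -0.003 and 0.003 m and y of brass_tube in the frame of block_groove between -0.03 and 0.03 m), for 0.2 s.
At the end, for the whole second after the job is handed in: The block lies groove-up and flat on the plate (within 3.5 degrees), its leading face within 3.5 mm of the back stop and square within 0.05 rad, within 45 mm of the plate's middle; the brass tube rests in the groove within 3 mm and 0.06 rad, centred within 30 mm; both at rest (all of step 2 and all of step 3 and linear speed of each of brass_tube, block below 0.02 m/s); the robot touches nothing.
It fails at once if the brass tube is dropped or thrown into the groove (distance between brass_tube and block_groove below 0.045 m and linear speed of brass_tube above 0.4 m/s).
It fails at once if the grey tube is disturbed (moved more than 30 mm) (distance of grey_tube from where it was at the start of the episode above 0.03 m).
It fails at once if a tool or part lying on the table is disturbed (moved more than 30 mm) (distance of any of snips, mallet, screwdriver, wrench, collar, tray from where it was at the start of the episode above 0.03 m).
It also fails if it takes over 64 s, if anything falls off the work surface, if the arm or the gripper's body presses on something with over 40 N, if the wrist force passes 120 N, or if a joint passes its speed limit or range.

## Working session

There is one attempt and no reset: what is moved stays moved. The work goes in short steps, each a Python script; the robot and the scene stay as the last script left them, time stands still between calls to the robot, and variables do not carry over. Pictures are saved under pics/ and viewed, at most 10 in all, crops included, and the job is handed in when it is done.

```bash
mkdir -p pics; ls; cat > h.py <<'E'
import numpy as np, cv2
from station import arm, planner, viewer
from scipy.spatial.transform import Rotation as R
def snap(cam,name=None):
    d=viewer.grab_frame(cam); d=dict(d); 
    if name: cv2.imwrite(f'pics/{name}.png',d['frame']); np.savez(f'pics/{name}.npz',**d)
    return d
def load(name): return dict(np.load(f'pics/{name}.npz'))
def foc(d): return 200/np.tan(np.radians(float(d['vfov']))/2)
def ray(d,px):
    px=np.atleast_2d(px).astype(float);f=foc(d);T=np.array(d['cam_to_world'])
    v=np.c_[(px[:,0]-d['cx'])/f,(px[:,1]-d['cy'])/f,np.ones(len(px))]@T[:3,:3].T
    return T[:3,3],v
def onz(d,px,z):
    o,v=ray(d,px); return o+v*((z-o[2])/v[:,2])[:,None]
def proj(d,P):
    T=np.array(d['cam_to_world']);q=(np.atleast_2d(P)-T[:3,3])@T[:3,:3];f=foc(d)
    return np.c_[q[:,0]/q[:,2]*f+d['cx'],q[:,1]/q[:,2]*f+d['cy']]
def tri(a,pa,b,pb):
    A=np.zeros((3,3));y=np.zeros(3);
    for d,p in((a,pa),(b,pb)):
        o,v=ray(d,p);v=v[0]/np.linalg.norm(v[0]);M=np.eye(3)-np.outer(v,v);A+=M;y+=M@o
    return np.linalg.solve(A,y)
E
python3 - <<'E'
from h import *
for c in('scene','top'):
    d=snap(c,c+'0'); print(c,d['vfov'],d['cx'],d['cy'],np.round(d['cam_to_world'],3).tolist())
s=arm.read_state();print(s['clock'],s['eef_pos'],s['eef_rot'],arm.tips_ahead)
E
```

```text
pics
scene 45.35433198302684 316.5718917034606 205.6430426244257 [[-0.462, 0.56, -0.688, 1.459], [0.887, 0.303, -0.349, 0.441], [0.013, -0.771, -0.637, 0.938], [0.0, 0.0, 0.0, 1.0]]
top 42.28345447797474 315.27944064970495 197.85724456525992 [[0.0, -0.981, 0.194, 0.198], [-1.0, -0.002, -0.011, -0.016], [0.011, -0.194, -0.981, 1.774], [0.0, 0.0, 0.0, 1.0]]
0.1 [ 0.13371851 -0.55874349  0.20419619] [-3.11835951e+00 -3.67805946e-01 -4.71718058e-05] 0.008
```

View pics/scene0.png

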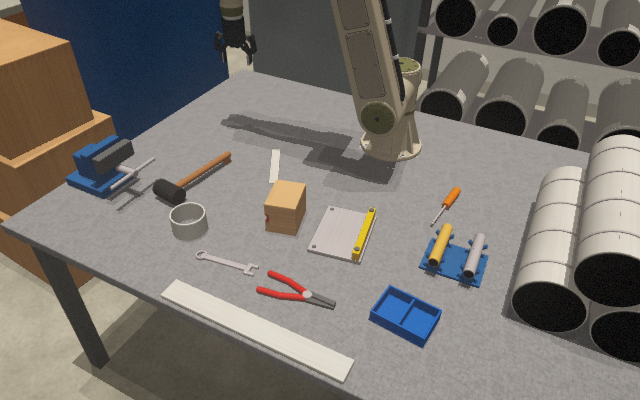

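View pics/top0.png

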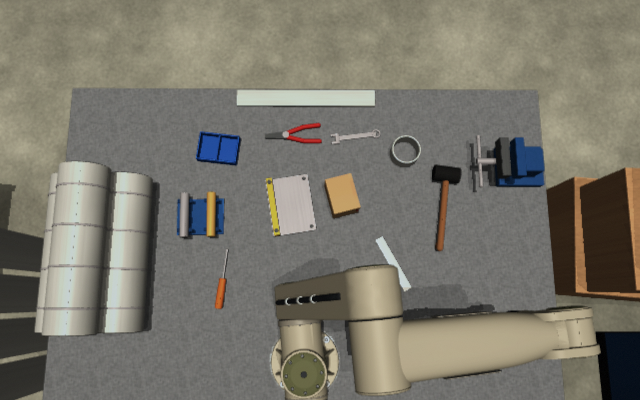

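Scene: block at about (285,205), plate (343,232) with the yellow stop on its right, and the rack (455,260) with brass on the left. Top: block (342,195), plate (290,205), stop (271,205), brass tube (211,213). Next, closer wrist views.

```bash
python3 - <<'E'
from h import *
d=load('top0')
print('plate',onz(d,[(266,178),(308,175),(316,231),(275,236)],.012).round(3).tolist())
print('block',onz(d,[(325,181),(352,174),(360,209),(334,216)],.1).round(3).tolist())
print('brass',onz(d,[(211,193),(211,235)],.05).round(3).tolist())
for i,(x,y) in enumerate([(.45,-.05),(.45,.2)]):
    for z in(.45,.4,.35):
        try: arm.move_to([x,y,z],[np.pi,0,0]); break
        except arm.IKError: print('no',z)
    w=snap('wrist','w%d'%i); print(z,np.round(w['cam_to_world'],3).tolist(),w['vfov'],arm.read_state()['eef_rot'],arm.read_state()['clock'],arm.read_state()['joints'])
E
```

```text
plate [[0.617, 0.138, 0.012], [0.628, -0.009, 0.012], [0.431, -0.037, 0.012], [0.413, 0.103, 0.012]]
block [[0.586, -0.066, 0.1], [0.611, -0.156, 0.1], [0.492, -0.181, 0.1], [0.469, -0.095, 0.1]]
brass [[0.555, 0.32, 0.05], [0.412, 0.314, 0.05]]
0.45 [[0.0, -0.963, -0.268, 0.518], [-1.0, -0.0, -0.0, -0.051], [0.0, 0.268, -0.963, 0.618], [0.0, 0.0, 0.0, 1.0]] 68.84938929471825 [-3.14142126e+00  1.71869386e-03  1.51637448e-03] 2.4583 [-2.89523839e-01  1.34029646e-01  4.21544234e-01  1.85928489e+00
 -1.11631231e-04  2.85316308e+00]
0.45 [[0.001, -0.964, -0.267, 0.518], [-1.0, -0.001, -0.001, 0.199], [0.0, 0.267, -0.964, 0.618], [0.0, 0.0, 0.0, 1.0]] 68.84938929471825 [ 3.14157888e+00 -3.18924833e-04 -1.59529020e-05] 7.225 [ 2.54940470e-01  2.19327428e-01  5.28900684e-01  1.88038288e+00
 -1.07469851e-05 -2.88644915e+00]
```

```bash
python3 -c "
import cv2,numpy as np
a=[cv2.imread('pics/w%d.png'%i) for i in(0,1)]
b=np.vstack(a);print(b.shape);cv2.imwrite('pics/wb.png',cv2.resize(b,None,fx=.75,fy=.75,interpolation=cv2.INTER_AREA))"
```

```text
(800, 640, 3)
```

View pics/wb.png

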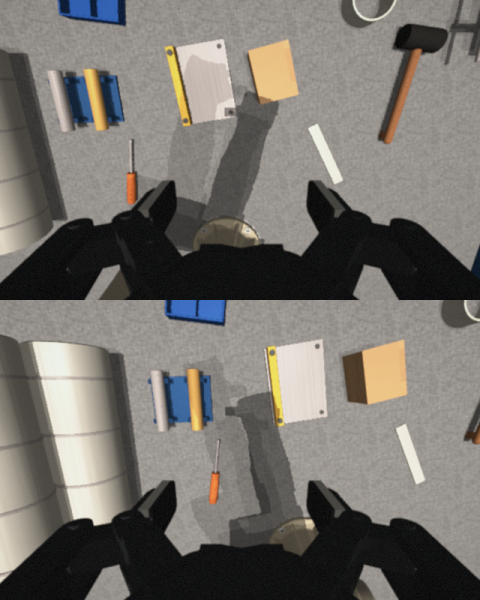

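Top half (w0): plate near-edge corners at about (295,52) and (315,155) full-scale, stop (238,115), block top (365,95), brass (127,130). Lower half (w1): the block is seen from its stop side, and the rack is closer. Now subpixel corner extraction and a joint fit.

```bash
python3 - <<'E'
from h import *
def poly(d,mask,n=4):
    mask=cv2.morphologyEx(mask,cv2.MORPH_OPEN,np.ones((3,3)))
    cs,_=cv2.findContours(mask,cv2.RETR_EXTERNAL,cv2.CHAIN_APPROX_NONE)
    return sorted(cs,key=cv2.contourArea)[-1]
out=[]
for nm in('w0','w1'):
    d=load(nm);im=d['frame'];hsv=cv2.cvtColor(im,cv2.COLOR_BGR2HSV)
    px=lambda x,y:hsv[int(y),int(x)].tolist()
    if nm=='w0': print('blk',px(365,95),'yel',px(245,110),'brass',px(127,130),'plate',px(275,100),'plate shadow',px(275,130),'table',px(360,30))
    else: print('blktop',px(385/.75,70/.75),'side',px(352/.75,80/.75),'yel',px(272/.75,90/.75),'brass',px(195/.75,100/.75))
def crop(nm,x0,y0,w,h,s):
    return cv2.resize(load(nm)['frame'][y0:y0+h,x0:x0+w],None,fx=s,fy=s,interpolation=cv2.INTER_CUBIC)
a=crop('w0',210,40,200,140,4); cv2.imwrite('pics/c0.png',a)
a=crop('w1',340,40,210,140,3.8); cv2.imwrite('pics/c1.png',a)
E
```

```text
blk [19, 111, 233] yel [11, 28, 171] brass [21, 138, 233] plate [13, 24, 198] plate shadow [15, 26, 197] table [23, 16, 146]
blktop [18, 111, 236] side [17, 127, 76] yel [17, 127, 133] brass [19, 141, 234]
```

View pics/c0.png

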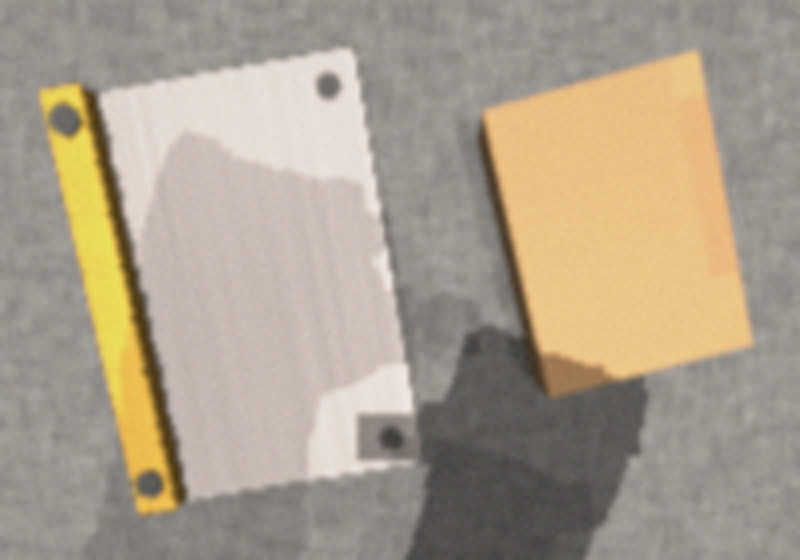

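View pics/c1.png

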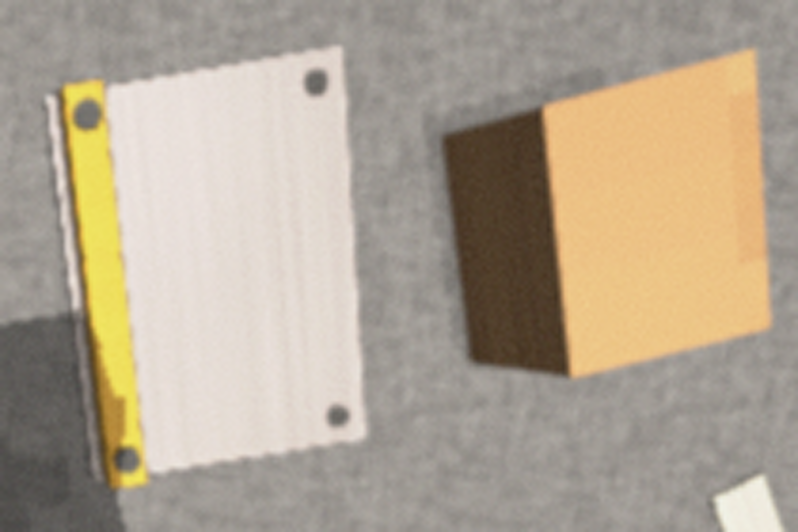

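c0: stop top corners (40,92),(80,86),(177,510),(138,515); fence edge (353,49)-(415,462); block top (485,112),(697,52),(753,345),(548,396). c1: the same features, plus the block's bottom +x edge at (444,135),(472,362).

```bash
cat > fit.py <<'E'
from h import *
from scipy.optimize import least_squares
w0,w1=load('w0'),load('w1')
c0=lambda p:(np.array(p,float)+.5)/4-.5+[210,40]
c1=lambda p:(np.array(p,float)+.5)/3.8-.5+[340,40]
bedP=np.array([[145,-100,40],[125,-100,40],[125,100,40],[145,100,40],[0,-100,12],[0,100,12]])/1e3
b0=c0([(40,92),(80,86),(177,510),(138,515),(353,49),(415,462)]);b1=c1([(64,87),(102,81),(147,484),(112,487),(341,46),(366,438)])
blkP=np.array([[45,-60,100],[-45,-60,100],[-45,60,100],[45,60,100],[45,-60,0],[45,60,0]])/1e3
k0=c0([(485,112),(697,52),(753,345),(548,396)]);k1=c1([(543,104),(755,49),(771,326),(571,377),(444,135),(472,362)])
def pose(q,P): return P@R.from_rotvec([0,0,q[3]]).as_matrix().T+q[:3]
def fit(P,A,B,n0,q0):
    f=lambda q:np.r_[(proj(w0,pose(q,P[:n0]))-A).ravel(),(proj(w1,pose(q,P))-B).ravel()]
    r=least_squares(f,q0); print(r.x.round(4),'rms px',np.sqrt(np.mean(r.fun**2)).round(2),'max',abs(r.fun).max().round(2)); return r.x
bed=fit(bedP,b0,b1,6,[.5,0,0,1.5])
blk=fit(blkP,k0,k1,4,[.54,-.12,0,1.5])
i=R.from_rotvec([0,0,-bed[3]]).apply(blk[:3]-bed[:3]);print('block in bed',i.round(4),'yaw',blk[3]-bed[3])
# tubes
def tube(d,lo,hi,roi):
    h=cv2.cvtColor(d['frame'],cv2.COLOR_BGR2HSV);m=cv2.inRange(h,lo,hi);z=np.zeros_like(m);z[roi[1]:roi[3],roi[0]:roi[2]]=m[roi[1]:roi[3],roi[0]:roi[2]]
    cs,_=cv2.findContours(z,cv2.RETR_EXTERNAL,cv2.CHAIN_APPROX_NONE);c=max(cs,key=cv2.contourArea)
    box=cv2.boxPoints(cv2.minAreaRect(c));o=box[np.argsort(box[:,1])];return o[:2].mean(0),o[2:].mean(0),cv2.minAreaRect(c)
if __name__=='__main__':
    t0=tube(w0,(10,80,80),(30,255,255),(95,70,160,190));t1=tube(w1,(10,80,80),(30,255,255),(235,70,290,190))
    print(t0,t1)
    for k in(0,1): print('end',tri(w0,t0[k],w1,t1[k]).round(4))
    print('mid',tri(w0,t0[2][0],w1,t1[2][0]).round(4))
E
python3 fit.py; python3 -c "
import cv2,numpy as np
a=cv2.imread('pics/w1.png')[80:190,190:300];b=cv2.imread('pics/w0.png')[80:190,55:165]
cv2.imwrite('pics/cr.png',cv2.resize(np.hstack([b,a]),None,fx=3.5,fy=3.5,interpolation=2))"
```

```text
[ 0.5331 -0.0223 -0.0035  1.7311] rms px 0.58 max 2.06
[ 5.4480e-01 -1.2450e-01 -6.0000e-04  1.8233e+00] rms px 0.36 max 0.63
block in bed [-0.1027  0.0047  0.0029] yaw 0.09223041941333077
(array([119.5773 ,  90.39916], dtype=float32), array([137.11243, 173.39877], dtype=float32), ((128.34486389160156, 131.8989715576172), (84.83170318603516, 18.796367645263672), 78.07067108154297)) (array([256.4952  ,  90.811676], dtype=float32), array([262.72244, 173.32281], dtype=float32), ((259.60882568359375, 132.06724548339844), (82.74579620361328, 16.33091163635254), 85.68397521972656))
end [0.5586 0.3188 0.0516]
end [0.4031 0.3168 0.0455]
mid [0.4841 0.3179 0.0487]
```

View pics/cr.png

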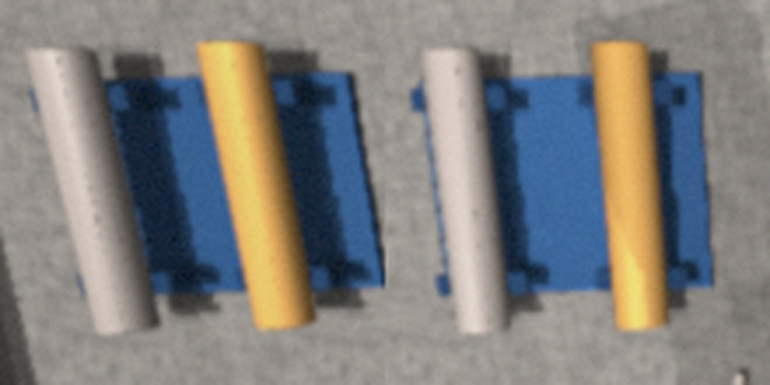

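Brass is the right-hand tube in both crops; its triangulated height of 0.049 agrees with the 50 mm in the text. Next: refit with z fixed and dry-run IK for the tilted push and the arc.

```bash
cat >> h.py <<'E'
def mk(bed):
    Rb=R.from_rotvec([0,0,bed[3]])
    def pos(x,y,z): return Rb.apply([x,y,z])+np.array([bed[0],bed[1],0])
    def ori(t,s=1):
        z=np.array([np.sin(t),0,-np.cos(t)]);y=np.array([0,s,0.]);x=np.cross(y,z)
        return (Rb*R.from_matrix(np.c_[x,y,z])).as_rotvec()
    return pos,ori,Rb
E
python3 - <<'E'
import fit; from fit import *
for nm,P,A,B,n,q in(('bed',bedP,b0,b1,6,bed),('blk',blkP,k0,k1,4,blk)):
    f=lambda p:np.r_[(proj(w0,pose(np.r_[p[:2],0,p[2]],P[:n]))-A).ravel(),(proj(w1,pose(np.r_[p[:2],0,p[2]],P))-B).ravel()]
    r=least_squares(f,q[[0,1,3]],loss='soft_l1',f_scale=.5);print(nm,r.x.round(4));print(f(r.x).reshape(-1,2).round(1).tolist())
    np.save(nm+'.npy',[r.x[0],r.x[1],0,r.x[2]])
bed=np.load('bed.npy');pos,ori,Rb=mk(bed)
for t in(.6,.8):
  for s in(1,-1):
    for nm,p,tt in[('back',(-.18,0,.12),t),('low',(-.13,0,.03),t),('fence',(-.104,0,.03),t),('hi',(-.104,0,.085),t),('mid',(-.03,0,.14),0.3),('end',(.04,0,.14),-.2),('home',(.01,0,.04),t)]:
        j=planner.ik(pos(*p),ori(tt,s));print(t,s,nm,None if j is None else np.round(j,2).tolist())
E
```

```text
[ 0.5331 -0.0223 -0.0035  1.7311] rms px 0.58 max 2.06
[ 5.4480e-01 -1.2450e-01 -6.0000e-04  1.8233e+00] rms px 0.36 max 0.63
block in bed [-0.1027  0.0047  0.0029] yaw 0.09223041941333077
bed [ 0.533  -0.0225  1.7331]
[[-1.0, -0.4], [-0.4, -0.9], [-0.1, 0.3], [-0.1, 0.6], [0.1, -0.6], [2.2, 0.2], [-0.6, -0.1], [0.3, -0.4], [0.4, 0.5], [-0.3, 1.3], [0.6, -0.1], [0.1, 0.7]]
blk [ 0.5448 -0.1242  1.8232]
[[-0.5, -0.6], [0.4, -0.6], [-0.1, -0.3], [0.4, 0.2], [0.3, 0.4], [0.2, -0.1], [-0.1, 0.5], [0.2, 0.2], [-0.6, -0.0], [-0.5, 0.2]]
0.6 1 back [-0.69, 0.77, 0.41, 1.69, 0.38, -2.51]
0.6 1 low [-0.64, 0.76, 0.17, 1.43, 0.4, -2.47]
0.6 1 fence [-0.61, 0.73, 0.11, 1.4, 0.42, -2.44]
0.6 1 hi [-0.61, 0.68, 0.17, 1.5, 0.42, -2.44]
0.6 1 mid [-0.4, 0.39, -0.05, 1.3, 0.25, -2.15]
0.6 1 end [0.0, 0.24, -0.24, 1.07, -0.2, -1.73]
0.6 1 home [-0.47, 0.6, -0.1, 1.25, 0.47, -2.3]
0.6 -1 back [-0.69, 0.77, 0.41, 1.69, 0.38, 0.63]
0.6 -1 low [-0.64, 0.76, 0.17, 1.43, 0.4, 0.68]
0.6 -1 fence [-0.61, 0.73, 0.11, 1.4, 0.42, 0.7]
0.6 -1 hi [-0.61, 0.68, 0.17, 1.5, 0.42, 0.7]
0.6 -1 mid [-0.4, 0.39, -0.05, 1.3, 0.25, 0.99]
0.6 -1 end [0.0, 0.24, -0.24, 1.07, -0.2, 1.41]
0.6 -1 home [-0.47, 0.6, -0.1, 1.25, 0.47, 0.85]
0.8 1 back [-0.73, 0.94, 0.6, 1.91, 0.47, -2.63]
0.8 1 low [-0.69, 0.92, 0.34, 1.65, 0.49, -2.59]
0.8 1 fence [-0.66, 0.88, 0.27, 1.6, 0.51, -2.57]
0.8 1 hi [-0.66, 0.84, 0.31, 1.7, 0.51, -2.57]
0.8 1 mid [-0.4, 0.39, -0.05, 1.3, 0.25, -2.15]
0.8 1 end [0.0, 0.24, -0.24, 1.07, -0.2, -1.73]
0.8 1 home [-0.53, 0.74, 0.01, 1.42, 0.58, -2.45]
0.8 -1 back [-0.73, 0.94, 0.6, 1.91, 0.47, 0.51]
0.8 -1 low [-0.69, 0.92, 0.34, 1.65, 0.49, 0.55]
0.8 -1 fence [-0.66, 0.88, 0.27, 1.6, 0.51, 0.57]
0.8 -1 hi [-0.66, 0.84, 0.31, 1.7, 0.51, 0.57]
0.8 -1 mid [-0.4, 0.39, -0.05, 1.3, 0.25, 0.99]
0.8 -1 end [0.0, 0.24, -0.24, 1.07, -0.2, 1.41]
0.8 -1 home [-0.53, 0.74, 0.01, 1.42, 0.58, 0.69]
```

```bash
cat > push.py <<'E'
from h import *
bed=np.load('bed.npy');pos,ori,Rb=mk(bed)
def inbed(p): return Rb.inv().apply(np.array(p)-[bed[0],bed[1],0])
def st(m=''):
    s=arm.read_state();print(m,'t',round(s['clock'],2),'bed',inbed(s['eef_pos']).round(4),'F',Rb.inv().apply(s['contact_force']).round(1));return s
E
python3 - <<'E'
from push import *
t=.8
arm.grip(.05)
arm.move_to(pos(-.2,.005,.2),ori(t)); st('above')
arm.servo_line(pos(-.2,.005,.026),max_speed=.2); st('down')
print(arm.servo_line(pos(-.085,.003,.026),max_speed=.05,until_force=18)); st('pushed')
snap('scene','s1')
E
python3 -c "
import cv2
cv2.imwrite('pics/s1c.png',cv2.resize(cv2.imread('pics/s1.png')[140:300,220:400],None,fx=3,fy=3))"
```

```text
above t 9.61 bed [-0.1988  0.0041  0.2013] F [ 0.5 -0.8  0.3]
down t 10.62 bed [-0.2003  0.0044  0.0275] F [ 0.4  0.7 -0.2]
False
pushed t 13.07 bed [-0.0851  0.003   0.0259] F [-1.9 -0.2 -3.4]
```

View pics/s1c.png

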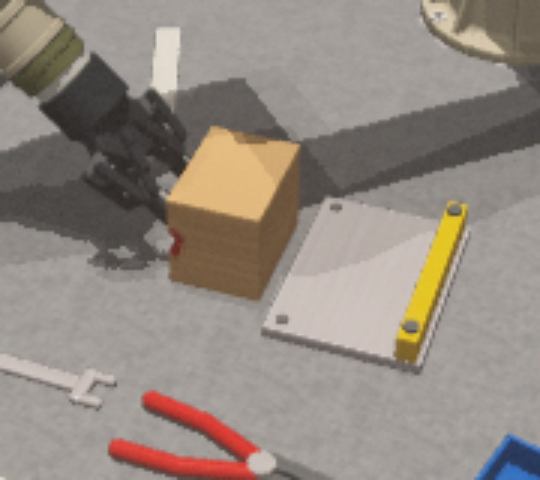

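The block is squared up but still a small gap before the fence (the fingers stand farther back than assumed). I'll keep pushing, then raise and tip it in an arc.

```bash
python3 - <<'E'
from push import *
t=.8
print(arm.servo_line(pos(-.05,.003,.026),max_speed=.04,until_force=15)); s=st('pushed')
xc=inbed(s['eef_pos'])[0]
arm.servo_line(pos(xc-.02,.003,.03),max_speed=.15)
arm.servo_line(pos(xc-.02,.003,.08),max_speed=.15)
print(arm.servo_line(pos(xc+.012,.003,.08),max_speed=.04,until_force=5)); st('high contact')
E
```

```text
True
pushed t 13.74 bed [-0.063   0.0027  0.0253] F [-4.5  0.6 -1.1]
True
high contact t 15.0 bed [-0.068   0.0032  0.0794] F [-5.  -0.3 -0.6]
```

```bash
python3 - <<'E'
from push import *
d=snap('scene','s2'); e=snap('top','t2')
for p in[(-.09,-.06,0),(-.09,-.06,.1),(0,-.06,.1),(0,.06,.1),(-.09,.06,.1),(0,-.06,.012)]:
    u=proj(d,pos(*p))[0];cv2.circle(d['frame'],tuple(int(round(x)) for x in u),1,(255,0,255),-1)
a=cv2.resize(d['frame'][140:300,220:400],None,fx=3,fy=3,interpolation=2)
cv2.imwrite('pics/s2c.png',a)
E
```

```text
(no output)
```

View pics/s2c.png

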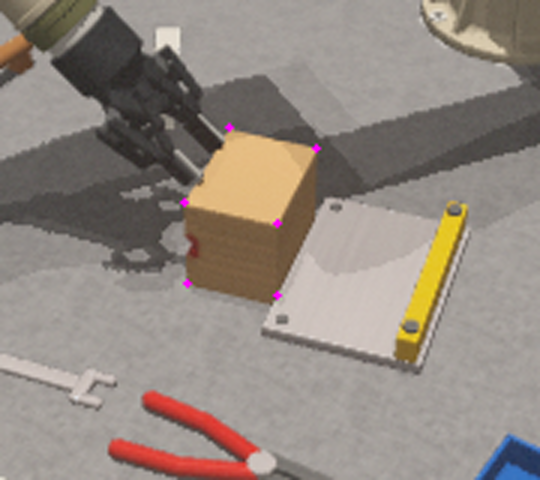

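```bash
python3 - <<'E'
from push import *
s=arm.read_state();Rt=R.from_rotvec(s['eef_rot']);print('zdir',Rb.inv().apply(Rt.apply([0,0,1])).round(3),'ydir',Rb.inv().apply(Rt.apply([0,1,0])).round(3),s['width'],arm.tips_ahead,s['eef_pos'],inbed(s['eef_pos']))
d=load('s2')
for q in([0,0,0],[0,.025,0],[0,-.025,0],[0,.025,-.03],[0,-.025,-.03],[0,0,-.1]):
    print(q,((proj(d,np.array(s['eef_pos'])+Rt.apply(q))[0]-[220,140])*3).round(0))
a=cv2.resize(load('s2')['frame'][160:235,245:345],None,fx=7.5,fy=7.5,interpolation=2);cv2.imwrite('pics/s2d.png',a)
E
```

```text
zdir [ 0.714 -0.001 -0.7  ] ydir [ 0.001  1.    -0.   ] 0.049795369331760965 0.008 [ 0.54094597 -0.09027702  0.07924645] [-0.06817688  0.00313452  0.07924645]
[0, 0, 0] [229. 183.]
[0, 0.025, 0] [238. 168.]
[0, -0.025, 0] [219. 199.]
[0, 0.025, -0.03] [216. 146.]
[0, -0.025, -0.03] [197. 177.]
[0, 0, -0.1] [155. 109.]
```

View pics/s2d.png

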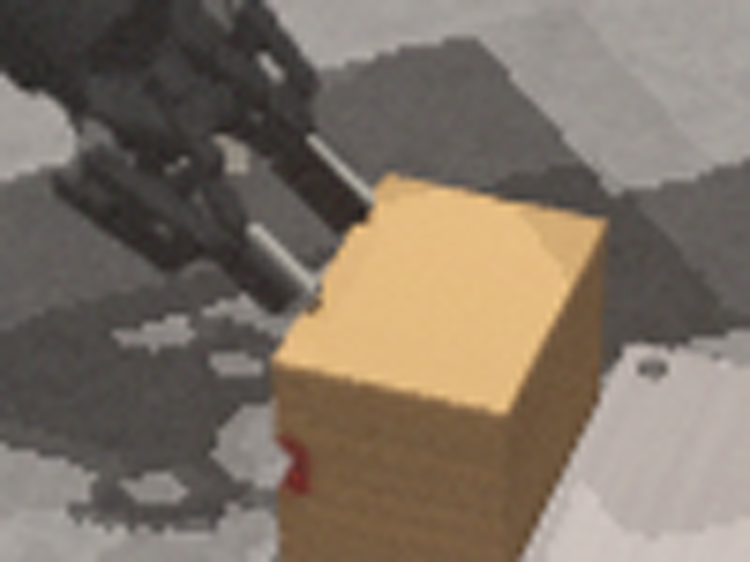

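All three checks agree: finger contact high, finger contact low, and finger size in the wrist view. At 50 mm opening the tips really end about 29 mm *behind* the reported TCP, so I'll use tip = TCP − 0.029·z and verify it by touch before grasping. The last view shows the tips only at the block's top edge, so I'll re-contact lower and then arc.

```bash
python3 - <<'E'
from push import *
t=.8
arm.servo_line(pos(-.095,.003,.08),max_speed=.15)
arm.servo_line(pos(-.095,.003,.057),max_speed=.15)
print(arm.servo_line(pos(-.06,.003,.057),max_speed=.04,until_force=5)); s=st('contact')
p=inbed(s['eef_pos']); r=np.array([p[0],p[2]-.012])
print('expect x -.077')
if -.088<p[0]<-.068:
    for a in np.radians([8,18,28,38,48,58,66]):
        c,sn=np.cos(a),np.sin(a)
        q=(r[0]*c+r[1]*sn+.001, .012+r[1]*c-r[0]*sn)
        arm.servo_line(pos(q[0],.003,q[1]),ori(t-a),max_speed=.09); st('%.0f'%np.degrees(a))
    snap('scene','s3');snap('top','t3')
E
```

```text
True
contact t 16.32 bed [-0.0734  0.0028  0.0569] F [-2.4 -1.  -1.2]
expect x -.077
8 t 16.62 bed [-0.0659  0.0014  0.0684] F [-7.3 -2.9  3.6]
18 t 16.95 bed [-0.0553  0.0014  0.0795] F [-7.5 -1.7  8.5]
28 t 17.27 bed [-0.0423  0.0024  0.0872] F [-3.5 -1.3  5.9]
38 t 17.6 bed [-0.0279  0.0039  0.0919] F [-1.2 -0.4  1.5]
48 t 17.93 bed [-0.014   0.0042  0.095 ] F [-0.5 -0.7  0.5]
58 t 18.25 bed [0.0002 0.0038 0.0965] F [ 0.3 -1.4  0.2]
66 t 18.54 bed [0.0117 0.0034 0.0961] F [-0.9 -0.1  0.5]
```

```bash
python3 - <<'E'
from push import *
arm.servo_line(pos(-.06,.003,.2),ori(0.3),max_speed=.3);arm.servo_line(pos(-.17,.003,.2),ori(.8),max_speed=.3); st()
for c in('scene','top'):
    d=snap(c,c[0]+'4');h=cv2.cvtColor(d['frame'],cv2.COLOR_BGR2HSV)
    m=cv2.inRange(h,(0,120,60),(9,255,255))|cv2.inRange(h,(170,120,60),(180,255,255))
    u=proj(d,pos(0.02,0,.08))[0]; n,l,s,ce=cv2.connectedComponentsWithStats(m)
    for i in range(1,n):
        if s[i,4]>8 and np.linalg.norm(ce[i]-u)<50:
            ys,xs=np.where(l==i);print(c,s[i].tolist(),ce[i].round(1),'at z.1:',inbed(onz(d,ce[i],.098)[0]).round(3))
cv2.imwrite('pics/s4c.png',cv2.resize(np.hstack([load('s4')['frame'][140:300,220:400],load('t4')['frame'][130:290,230:410]]),None,fx=2.2,fy=2.2,interpolation=2))
E
```

```text
t 20.25 bed [-0.1684  0.0024  0.1999] F [-0.5  0.2  0.1]
scene [314, 190, 21, 31, 253] [323.1 205.7] at z.1: [ 0.017 -0.013  0.098]
top [301, 180, 12, 37, 261] [306.6 198.2] at z.1: [0.018 0.001 0.098]
```

The block tipped: the red groove is on top at bed x≈0.018 and about 57 mm short of home. Now pushing it home.

```bash
python3 - <<'E'
from push import *
arm.servo_line(pos(-.07,.002,.12),ori(.8),max_speed=.3)
arm.servo_line(pos(-.07,.002,.024),max_speed=.2)
print(arm.servo_line(pos(.02,.002,.024),max_speed=.06,until_force=25)); st('a')
print(arm.servo_line(pos(.056,.002,.024),max_speed=.03,until_force=25)); st('b')
arm.servo_line(pos(-.03,.002,.03),max_speed=.2)
arm.servo_line(pos(-.06,.002,.2),max_speed=.4); st()
for c in('scene','top'):
    d=snap(c,c[0]+'5');h=cv2.cvtColor(d['frame'],cv2.COLOR_BGR2HSV)
    m=cv2.inRange(h,(0,120,60),(9,255,255))|cv2.inRange(h,(170,120,60),(180,255,255))
    u=proj(d,pos(0.075,0,.1))[0]; n,l,s,ce=cv2.connectedComponentsWithStats(m)
    for i in range(1,n):
        if s[i,4]>8 and np.linalg.norm(ce[i]-u)<40:
            ys,xs=np.where(l==i);P=np.array([inbed(q) for q in onz(d,np.c_[xs,ys],.096)]);k=np.polyfit(P[:,1],P[:,0],1)
            print(c,s[i].tolist(),P.mean(0).round(4),P.min(0).round(3),P.max(0).round(3),'slope',k[0].round(3))
E
```

```text
False
a t 23.22 bed [0.0201 0.002  0.024 ] F [-1.8 -1.1  0.8]
True
b t 24.0 bed [0.041  0.0018 0.0236] F [-4.3  0.7  2.2]
 t 25.08 bed [-0.059   0.0018  0.2009] F [ 0.   0.7 -0.1]
scene [333, 194, 21, 32, 273] [ 0.0743 -0.011   0.096 ] [ 0.061 -0.073  0.096] [0.092 0.061 0.096] slope -0.021
top [284, 183, 10, 29, 176] [ 0.0762 -0.0176  0.096 ] [ 0.064 -0.059  0.096] [0.087 0.034 0.096] slope 0.052
```

The stop contact came at TCP x = 0.041 against 0.042 predicted, so the block is home. Next: calibrate the tip by touching free table, then take a close wrist view of the tube.

```bash
python3 - <<'E'
from push import *
V=[np.pi,0,0]
arm.move_to([.46,.2,.2],V); 
arm.servo_line([.46,.2,.02],max_speed=.25)
print(arm.servo_line([.46,.2,-.045],max_speed=.04,until_force=4)); s=st('touch');print(s['eef_pos'],s['width'])
arm.servo_line([.46,.2,.25],max_speed=.4)
arm.move_to([.45,.318,.3],V); d=snap('wrist','w6'); st()
from fit import tube
h=cv2.cvtColor(d['frame'],cv2.COLOR_BGR2HSV);m=cv2.inRange(h,(10,80,80),(30,255,255))
pr=proj(d,[[.56,.318,.05],[.405,.318,.05]]);print(pr)
x0=int(pr[:,0].min()-40);x1=int(pr[:,0].max()+40);y0=max(0,int(pr[:,1].min()-30));y1=int(pr[:,1].max()+30)
print(tube(d,(10,80,80),(30,255,255),(x0,y0,x1,y1)))
# midline per row at axis height
P=[]
for r in range(y0,y1):
    c=np.where(m[r,x0:x1])[0]+x0
    if len(c)>5: P.append(((c[0]+c[-1])/2,r,len(c)))
P=np.array(P);Q=onz(d,P[:,:2],.05);k=np.polyfit(Q[4:-4,0],Q[4:-4,1],1);print(len(P),np.median(P[:,2]),'x',Q[:,0].min(),Q[:,0].max(),'fit',k,'y@.483',np.polyval(k,.483))
E
```

```text
True
touch t 28.43 bed [ 0.2313  0.0364 -0.0293] F [-1.1  1.5  7.8]
[ 0.45969704  0.19993233 -0.02931038] 0.0499547231955418
 t 29.9 bed [0.3491 0.0277 0.2978] F [-0.2  0.4  0. ]
[ 0.5331 -0.0223 -0.0035  1.7311] rms px 0.58 max 2.06
[ 5.4480e-01 -1.2450e-01 -6.0000e-04  1.8233e+00] rms px 0.36 max 0.63
block in bed [-0.1027  0.0047  0.0029] yaw 0.09223041941333077
[[321.16652832  79.56596892]
 [320.92970795 191.87517515]]
(array([320.31604,  81.84161], dtype=float32), array([322.43463, 193.0679 ], dtype=float32), ((321.3753356933594, 137.4547576904297), (111.24647521972656, 21.2818546295166), 88.90878295898438))
112 20.0 x 0.4032785562782631 0.5569607072944938 fit [0.02610154 0.30453172] y@.483 0.31713876021388304
```

Touch confirms the tips 29 mm behind the TCP. The tube axis is y=0.317 at centre x=0.481, yaw 0.026. Grasp, lift and check.

```bash
python3 - <<'E'
from push import *
o=(R.from_rotvec([0,0,.026])*R.from_rotvec([np.pi,0,0])).as_rotvec()
arm.move_to([.481,.3171,.12],o)
print('hit',arm.servo_line([.481,.3171,.019],max_speed=.08,until_force=8)); st('down')
arm.grip(.02,40); s=arm.read_state();print(s['width'],s['grip_force'],s['eef_pos'],s['clock'])
if s['width']>.026:
    arm.servo_line([.481,.3171,.10],max_speed=.1)
    arm.servo_line([.481,.3171,.20],max_speed=.3)
    s=arm.read_state();print(s['width'],s['grip_force'],s['clock'],s['contact_force'])
    snap('wrist','w7');snap('scene','s7')
E
```

```text
hit False
down t 32.08 bed [ 0.3437 -0.0041  0.0196] F [-0.7 -0.1  0.2]
0.02842108130259734 39.6358984708786 [0.48153109 0.3179955  0.01987347] 32.3833
0.028589525040843704 39.722294211387634 33.825 [-0.35959682 -0.57405387 -2.57404424]
```

Held (width 28.5 mm, weight +2.2 N). Carry it over the groove and lower gently.

```bash
python3 - <<'E'
from push import *
o=(R.from_rotvec([0,0,bed[3]-np.pi/2])*R.from_rotvec([np.pi,0,0])).as_rotvec()
arm.move_to(pos(.075,0,.2),o); st('over')
arm.servo_line(pos(.075,0,.10),max_speed=.12); st('near')
d=snap('wrist','w8')
print(arm.servo_line(pos(.075,0,.0785),max_speed=.02,until_force=3)); s=st('contact, expect z .081');print(s['width'])
snap('scene','s8');snap('top','t8')
a=load('s8')['frame'][140:300,220:400];b=load('w8')['frame']
a=cv2.resize(a,None,fx=2.5,fy=2.5,interpolation=2);b=cv2.resize(b,None,fx=.5,fy=.5)
b=cv2.copyMakeBorder(b,0,a.shape[0]-b.shape[0],0,0,0);cv2.imwrite('pics/fin.png',np.hstack([a,b]));print(np.hstack([a,b]).shape)
E
```

```text
over t 38.57 bed [ 0.0751 -0.      0.2   ] F [-0.2 -0.1 -1.8]
near t 39.55 bed [ 0.0749 -0.0006  0.1007] F [ 0.2  0.1 -2.2]
True
contact, expect z .081 t 40.45 bed [0.0755 0.0002 0.0813] F [ 1.8 -0.6  3.4]
0.02829948759332056
(400, 770, 3)
```

View pics/fin.png

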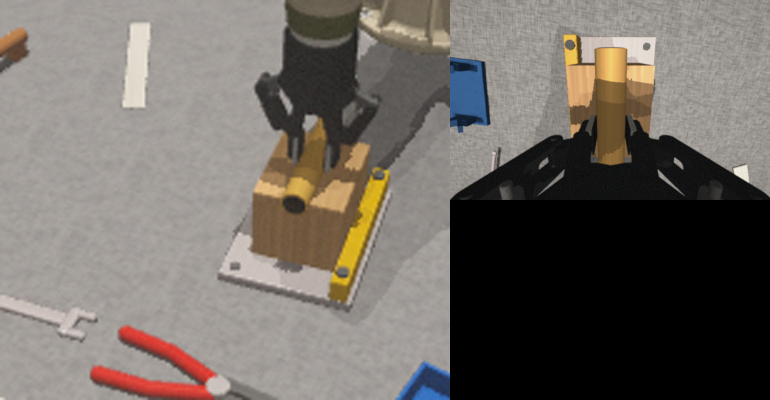

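The view shows the tube lying in the groove, the block against the yellow stop, and contact at the predicted height (0.0813 vs 0.081). Release, withdraw, and check numerically.

```bash
python3 - <<'E'
from push import *
arm.grip(.055); arm.pause(.2)
arm.servo_line(pos(.075,0,.14),max_speed=.08)
arm.servo_line(pos(.075,0.03,.33),max_speed=.3); arm.pause(.3); st()
d=snap('wrist','w9');e=snap('top','t9');
h=cv2.cvtColor(d['frame'],cv2.COLOR_BGR2HSV)
# sample along bed x at several bed y at block-top height: hue/sat/val profile
for y in(-.05,.0,.05):
    row=[]
    for x in np.arange(.015,.15,.005):
        z=.102 if x<.125 else .04
        u,v=proj(d,pos(x,y,z))[0].round().astype(int); row.append('%d:%s'%(round(x*1000),','.join(map(str,h[v,u])) if 0<=v<400 and 0<=u<640 else '-'))
    print(y,' '.join(row))
m=cv2.inRange(h,(17,125,60),(30,255,255))
pr=proj(d,[pos(.075,-.075,.111),pos(.075,.075,.111)]);print('pred ends',pr.round(1).tolist())
cv2.imwrite('pics/m9.png',m)
E
```

```text
t 43.11 bed [0.0751 0.0304 0.3286] F [ 0.2 -0.2  0.7]
-0.05 15:14,12,233 20:13,15,237 25:21,73,241 30:20,105,242 35:20,104,241 40:22,99,241 45:18,110,241 50:19,105,242 55:17,110,241 60:17,131,203 65:19,144,235 70:23,133,241 75:21,138,241 80:18,144,235 85:18,150,204 90:16,132,180 95:16,116,229 100:17,111,238 105:15,120,219 110:16,115,232 115:16,119,222 120:15,120,221 125:16,121,219 130:16,115,233 135:22,163,242 140:23,164,242 145:18,99,186
0.0 15:5,22,148 20:13,24,151 25:14,66,159 30:15,119,167 35:15,121,169 40:16,121,137 45:15,121,124 50:15,115,126 55:15,119,122 60:16,131,117 65:17,150,124 70:17,151,132 75:17,145,139 80:16,150,131 85:18,147,198 90:16,126,198 95:16,119,229 100:17,114,235 105:15,119,225 110:17,119,230 115:16,117,225 120:16,119,225 125:16,119,223 130:16,120,230 135:22,165,240 140:22,169,240 145:17,65,158
0.05 15:9,26,158 20:13,21,147 25:13,54,133 30:15,121,145 35:15,119,141 40:15,122,144 45:15,123,145 50:15,124,128 55:15,123,137 60:16,137,121 65:18,152,134 70:18,150,151 75:18,151,155 80:18,145,148 85:17,151,130 90:16,138,113 95:15,120,197 100:17,112,239 105:17,111,240 110:16,118,226 115:15,122,200 120:15,124,202 125:16,124,99 130:15,119,133 135:20,166,230 140:20,169,230 145:16,55,145
pred ends [[321.6, 81.1], [321.5, 197.5]]
```

The trailing edge sits at x=25 mm along the whole width, so the head is at 125 mm and square. The tube spans x=60 to 90 mm, centred in the groove. Handing in.

```bash
python3 -c "
from station import arm
print(arm.close_job())"
```

```text
the job is handed in; nothing more can be done
None
```

The job is handed in: the block is tipped groove-up, home and square against the yellow stop, and the brass tube lies centred in the groove; the clock stood at about 43 s, and no verdict was returned.

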